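Lift a brass standard weight off its stand with tongs

TASK

Lift the dust cover off the weight stand and set it down upright on the free table, clear of the stand. Then pick up the tongs from their rest, close the jaws on the brass weight on the stand and lift it well clear of the stand, about a hand's breadth (8 cm) or more, and finish while holding it there still in the tongs. Never touch the weight with the fingers or drop it, and do not disturb the other things on the table.

Things in the scene. Friction and masses are not known exactly. Their poses are not given: they have to be found in the camera images.
- stand: fixed weight stand of dark steel: round foot 84 mm across and 8 mm thick, on it a step 45 mm across and 4 mm high, then a column 26 mm across whose flat top is 45 mm above the table; the weight stands on it. Origin: centre of the foot on the table, z up.
- brass_weight: slotted brass weight, a disc 32 to 33 mm across and 10 mm high, about 50 g, lying flat and roughly centred on the stand's column under the cover. Origin: centre of its underside (45 mm above the table at the start).
- cover: loose aluminium dust cover over the weight: a can 56 mm across, 58 mm high, wall 3 mm, open below, 80 g, with a round black knob on top (neck 14 mm across, 12 mm high; knob 20 mm across, top 90 mm over the rim). It stands on the stand's foot, rim 8 mm above the table, and must rise 50 mm to clear the weight. Origin: centre of its lower rim, z up.
- cover_knob (a point): middle of the cover's knob, 80 mm above the cover's lower rim.
- rest: fixed grey rest carrying the tongs 32 mm above the table: two cross bars 12 mm thick, 32 mm high, at x = -58 mm (44 mm long in y) and x = +52 mm (100 mm long), joined by a spine 16 mm wide, 8 mm high; beside the spine the table is free for fingers. Origin: on the table under the middle of the tongs' grips, x towards their jaws.
- tongs: loose steel tongs, 64 g, balanced at the grips, lying level on the rest, 180 mm long: dark spring housing 32 x 34 x 18 mm at the rear, two arms 14 mm high that open in the horizontal plane and always move together by equal angles. Origin: midway between the arm pivots, on the underside; x towards the jaws, y the line along which they close, z up.
- tongs_left: the tongs' arm on their +y side. Origin at its pivot, 10 mm to the +y side of the tongs' origin. A spring pushes each grip outwards with about 3 N fully open and 6 N when shut on the weight. With the grips squeezed to 44 to 46 mm the tongs can be carried, jaws still about 46 to 51 mm apart.
- tongs_right: the tongs' arm on their -y side. Origin at its pivot, 10 mm to the -y side of the tongs' origin.
- tongs_grip (a point): midway between the two black grips of the tongs, at their mid height (9 mm over the tongs' underside), 60 mm in front of the pivots. Each grip is a plate 50 mm long (along x) and 18 mm high; over their outer faces they are 49 mm apart with the tongs open, 38 mm with the jaws shut on the weight. A squeeze of 20 N or more there holds the weight well.
- tongs_jaws (a point): middle of the gap between the rubber jaws, 142 mm in front of the pivots and so 82 mm in front of tongs_grip, 7 mm over the tongs' underside. Jaws are 34 mm long (along x) and 14 mm high, 59 mm apart when open, parallel at 33 mm, and can close to about 12 mm.
- small_weight_a: bystander: slotted brass weight 30 mm across, 8 mm high, lying on the table. Leave alone.
- small_weight_b: bystander: slotted brass weight 27 mm across, 8 mm high, lying on the table. Leave alone.
- eraser: bystander: eraser 20 x 42 x 12 mm. Leave alone.
- fuse_box: bystander: small grey box 57 x 74 x 25 mm. Leave alone.
- hex_key: bystander: hex key 27 x 80 x 4 mm. Leave alone. (Also on the table: a thin fixed black cable along the right-hand side, from about x = 0.75, y = -0.27 to x = 0.45, y = -0.32; the table left of it is free for the cover wherever no other thing lies.)
- pencil: bystander: pencil 117 mm long, 7 mm thick. Leave alone.

How it is judged:
On the way, in this order (a step that is already met when the one before it is completed fails the run):
1. the cover stands upright on the table, clear of the stand, let go (height (world z) of cover below 0.006 m and angle between cover's own z axis and vertical below 0.1 rad and horizontal distance between cover and stand above 0.07 m and contact force between the fingers and cover below 0.1 N), for 0.2 s.
2. the tongs are held in the fingers, lifted off the rest (height (world z) of tongs above 0.038 m and contact force between tongs and rest below 0.05 N and contact force between the fingers and tongs above 0.5 N), for 0.2 s.
3. both jaws press on the weight (contact force between each of tongs_left, tongs_right and brass_weight above 0.3 N), for 0.2 s.
At the end, for the whole second after the job is handed in: The weight hangs still between both jaws (over 0.3 N each), its underside over 105 mm above the table, carried only by the tongs, which the fingers hold. The cover stands upright on the table (tilt under 0.1 rad, rim under 6 mm), its axis over 70 mm from the stand's, not touched (all of step 1 and all of step 3 and height (world z) of brass_weight above 0.105 m and linear speed of brass_weight below 0.03 m/s and contact force between the fingers and tongs above 0.5 N and contact force between brass_weight and stand below 0.01 N and contact force between brass_weight and cover below 0.01 N and contact force between the arm and brass_weight below 0.01 N); the arm keeps its last pose, push and grip.
It fails at once if the fingers touch the brass weight (contact force between the fingers and brass_weight above 0.2 N).
It fails at once if the weight falls from the stand or the tongs (height (world z) of brass_weight below 0.03 m).
It fails at once if a bystander is moved by more than 30 mm (distance of any of small_weight_a, small_weight_b, eraser, fuse_box, hex_key, pencil from where it was at the start of the episode above 0.03 m).
It also fails if it takes over 54 s, if anything falls off the work surface, if the arm or the gripper's body presses on something with over 40 N, if the wrist force passes 120 N, or if a joint passes its speed limit or range.

ROBOT

A 7-joint arm with a two-finger parallel gripper is mounted at the origin on a cart in front of the work surface, level with it; the furniture and walls round the work are solid. World frame = base frame: x ahead of the robot, y to its left, z up, the work surface at z = 0. Lengths are in m, angles in rad, forces in N, time in s.
With the tool pointing down it reaches from about 0.4 to 0.9 m from the base axis. Payload 5.5 kg.
Tool frame: the origin (TCP) lies on the front face of the gripper's body, between the roots of the fingers; the fingertips stand 66 mm ahead of it and the grasp point (between the pads) lies 47 mm ahead of it; x points along the fingers, z is the direction in which the jaws open and shut, and the axes are right-handed (so a half turn about x gives the same grasp; the last joint's range is limited). The gripper opens to 92 mm and grips with 3 to 60 N. Pads are 19 mm wide; open, the fingers measure 130 mm over their backs; the gripper's body (75 mm by 190 mm) begins 47 mm behind the grasp point.
Start: joints at [-0.973, 0.501, -0.427, 1.55, 0.221, 1.138, -0.21], TCP at [0.214, 0.614, 0.292] pointing down, gripper open.
Joint ranges: [-2.88, 2.88], [-0.31, 2.03], [-1.54, 1.56], [0.2, 2.42], [-1.41, 4.55], [0.19, 2.02], [-2.57, 2.57]. Speed limits (rad/s): [2.57, 2.57, 3.14, 3.14, 3.14, 3.14, 3.14].

INTERFACE

Orientations are given as a rotation vector (axis times angle).
In Python, from bench import manip gives the robot as it stands. The module is installed in compiled form; this text tells all that it offers.
- The arm moves only by the tool apply_moves, never from a script. Its argument "plan" is a list of rows, each a list of 2 entries, a list of its own where there are three numbers: the shift along the tool's x, y, z in mm, then the turn about the tool's x in degrees. In form: [[[dx, dy, dz], spin], ...]. A call has 1 to 20 rows; each row shifts and turns the commanded pose from where the row before left it, along the tool's axes as they then stand; what a row does not reach is not made up. A row lasts 1/10 s, in which the tool goes at most 50 mm and 8.59 degrees, less where a joint would pass 70% of its speed; a pose out of reach is approached as far as the arm can. A call with a gripper value outside its range is refused whole. "jaw" is the opening in per cent of the stroke, from 0 (shut) to 100 (fully open), set as the call begins (left out, the last holds). The fingers move at their own pace and stop on an object; "squeeze" is the grip in N (left out, the last holds). Time passes only in rows, so rows that do not move let the fingers close. It gives the time, the measured TCP pose, the force and the opening at its end, in the units of the state.
- manip.sense(): the state, without advancing time (a new reading comes with each control period).
- manip.get_image(name): name is "scene" or "top" or "wrist"; returns (picture, depth): 400x640x3 uint8, red, green, blue; 400x640 float32, m along the optical axis (not along the pixel's ray), 0 where there is no reading.
- manip.camera_info(name): a dict with "fov_y" (degrees; the focal length in pixels is half the picture's height over the tangent of half this angle, whatever the lens; pixels are square), "cx", "cy" (the principal point, pixels), "cam_to_world" (4x4, takes a point from camera to world coordinates). Camera axes: x right, y up, looking along -z (the intrinsics and any distortion apply to the point x, -y, -z); pixel columns grow to the right and rows downward; lengths in m; the calibration is good to about 2 mm. A picture is of the moment at which its call begins: read the wrist's pose just before it. camera_info takes no time and is no camera call; for the wrist camera it gives the pose at the moment of the call.
- manip.job_done(): hands the job in, once; it reports no verdict.
Trained networks look in the newest picture that a camera, given by its name, has taken for a name from the list of things; names that differ only in an ending like _2 or _b are one class to them, and where a whole thing is asked for, a point or a joint stands for the part that bears it (a point fixed in the world has none). Each returns a list of dicts, best first, with "conf" (0 to 1); they miss things now and then, are a little off and sometimes report something else, mostly with a low value. They report only what shows in the picture. A call takes as long as a camera call.
- manip.regions_of(camera, thing): "mask" (400x640 bool, what is visible of it) and "point" ([column, row] in pixels, amid what is visible of it).
- manip.pinpoint(camera, thing): "point" ([column, row] in pixels: a listed point, or the origin of a listed thing).
The state is a dict: "t": time; "q": joint angles; "qd": joint speeds; "effort": joint torques, N m; "ee_pos": TCP position; "ee_rot": TCP orientation; "contact_force": force on the tool from outside, world axes, zero at the start; "wrist_torque": the same for the moment, N m; "opening": opening from 0.0 (shut) to 1.0 (fully open).
Only numpy, scipy, OpenCV 4.12 (cv2) and the standard library are available. Lean on these libraries where they do the work, as an engineer would, in place of code of your own. Each camera call takes 0.05 s, during which the arm holds its last target.

## Working session

There is one attempt and no reset: what is moved stays moved. The work goes in short steps, Python scripts to look and compute and a tool call to move; the robot and the scene stay as the last step left them, time stands still between calls to the robot, and variables do not carry over. Pictures are saved under pics/ and viewed, and the job is handed in when it is done.

Besides the shell and the picture viewer there is one more tool, called by a JSON object that holds its "api" and its "payload", one argument or row to a line. apply_moves: Moves the arm, as the interface text tells. Its arguments: {"type":"object","properties":{"plan":{"type":"array","items":{"type":"array"}},"jaw":{"type":"number"},"squeeze":{"type":"number"}},"required":["plan"]}

```bash
ls; mkdir -p pics; cat > h.py <<'E'
from bench import manip
import numpy as np, cv2
from scipy.spatial.transform import Rotation as R
def K(n):
    i=manip.camera_info(n); f=200/np.tan(np.radians(i['fov_y']/2)); return f,i['cx'],i['cy'],np.array(i['cam_to_world']),i
def ray(n,p,k=None):
    f,cx,cy,T,_=k or K(n)
    d=np.array([(p[0]-cx)/f,-(p[1]-cy)/f,-1.0]); return T[:3,3],T[:3,:3]@d
def atz(n,p,z,k=None):
    o,d=ray(n,p,k); return o+d*(z-o[2])/d[2]
def atd(n,p,dep,k=None):
    o,d=ray(n,p,k); return o+d*dep
def proj(n,P,k=None):
    f,cx,cy,T,_=k or K(n); c=np.linalg.inv(T)@np.r_[P,1]; return np.array([cx+f*c[0]/-c[2],cy-f*c[1]/-c[2]])
def save(name,im): cv2.imwrite('pics/'+name,im[:,:,::-1])
E
python3 - <<'E'
from h import *
s=manip.sense(); print({k:np.round(v,3) for k,v in s.items()})
for n in ['scene','top','wrist']:
    im,d=manip.get_image(n); save(n+'0.png',im); np.save(n+'0.npy',d)
    i=manip.camera_info(n); print(n,{k:np.round(v,4) if not isinstance(v,str) else v for k,v in i.items()})
print(manip.sense()['t'])
E
```

```text
pics
{'t': np.float64(0.0), 'q': array([-0.973,  0.502, -0.427,  1.551,  0.221,  1.138, -0.21 ]), 'qd': array([-0.   ,  0.002,  0.002, -0.   , -0.001, -0.   ,  0.001]), 'effort': array([ 1.0000e-03, -5.6658e+01, -5.8160e+00, -2.7912e+01, -6.9000e-02,
        3.1000e-02,  0.0000e+00]), 'ee_pos': array([0.213, 0.613, 0.291]), 'ee_rot': array([-0.96 ,  1.351,  0.958]), 'contact_force': array([-0.281, -0.513, -0.526]), 'wrist_torque': array([-0.002, -0.028,  0.005]), 'opening': np.float64(0.999)}
scene {'fov_y': np.float64(48.4214), 'cx': np.float64(318.7477), 'cy': np.float64(199.9447), 'cam_to_world': array([[ 0.7572,  0.3222, -0.5682,  0.0211],
       [-0.6531,  0.3612, -0.6656, -0.5583],
       [-0.0092,  0.8751,  0.4839,  0.5263],
       [ 0.    ,  0.    ,  0.    ,  1.    ]])}
top {'fov_y': np.float64(42.8991), 'cx': np.float64(319.6146), 'cy': np.float64(199.4414), 'cam_to_world': array([[ 0.0187,  0.9922, -0.1234,  0.4201],
       [-0.9998,  0.019 ,  0.0012,  0.0521],
       [ 0.0035,  0.1234,  0.9924,  1.193 ],
       [ 0.    ,  0.    ,  0.    ,  1.    ]])}
wrist {'fov_y': np.float64(68.9063), 'cx': np.float64(320.2884), 'cy': np.float64(199.1948), 'cam_to_world': array([[ 0.3287, -0.9063, -0.2657,  0.1414],
       [ 0.9444,  0.3154,  0.0924,  0.6384],
       [ 0.    , -0.2813,  0.9596,  0.3839],
       [ 0.    ,  0.    ,  0.    ,  1.    ]])}
0.15
```

View pics/top0.png

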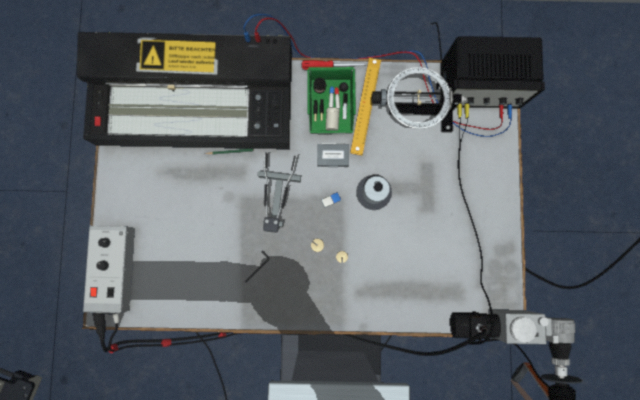

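View pics/scene0.png

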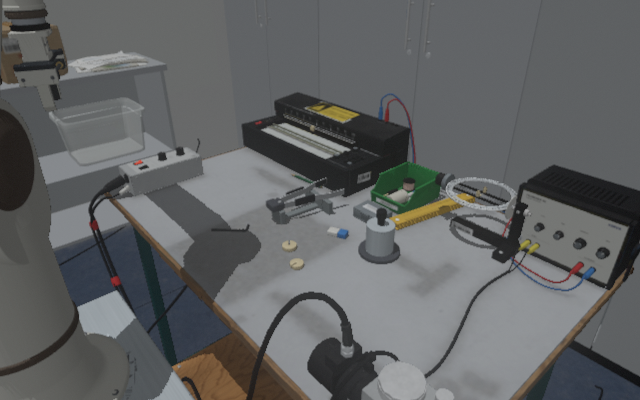

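```bash
python3 - <<'E'
from h import *
for n in ['top','scene']:
    D=np.load(n+'0.npy')
    for th in ['cover_knob','cover','stand','rest','tongs','tongs_grip','tongs_jaws','small_weight_a','eraser','fuse_box','hex_key','pencil']:
        for r in manip.pinpoint(n,th)[:2]:
            p=r['point']; d=D[int(np.clip(p[1],0,399)),int(np.clip(p[0],0,639))]
            print(n,th,np.round(r['conf'],2),np.round(p,1),'depthpt',np.round(atd(n,p,d),3),'z0',np.round(atz(n,p,0)[:2],3))
print(manip.sense()['t'])
E
```

```text
top cover_knob 0.67 [375.1 188.4] depthpt [ 0.583 -0.07   0.096] z0 [ 0.597 -0.08 ]
top cover 0.73 [374.5 191.8] depthpt [0.42  0.052 1.193] z0 [ 0.589 -0.079]
top cover 0.27 [332.6 153. ] depthpt [0.675 0.022 0.027] z0 [0.681 0.022]
top stand 0.76 [375.  189.7] depthpt [ 0.58  -0.069  0.096] z0 [ 0.594 -0.08 ]
top rest 0.66 [281.3 198.5] depthpt [ 0.569  0.141 -0.001] z0 [0.569 0.141]
top tongs 0.65 [272.6 221.1] depthpt [0.511 0.156 0.051] z0 [0.515 0.16 ]
top small_weight_a 0.63 [275.7 193.7] depthpt [0.579 0.154 0.006] z0 [0.58  0.155]
top small_weight_a 0.61 [317.5 245.6] depthpt [0.46  0.054 0.009] z0 [0.46  0.054]
top eraser 0.69 [333.1 196.8] depthpt [0.574 0.019 0.01 ] z0 [0.575 0.019]
top fuse_box 0.81 [330.4 155.9] depthpt [0.669 0.027 0.023] z0 [0.674 0.027]
top hex_key 0.48 [256.3 267.6] depthpt [0.406 0.195 0.001] z0 [0.406 0.195]
top hex_key 0.47 [339.1 256.6] depthpt [0.435 0.003 0.003] z0 [0.435 0.003]
top pencil 0.41 [229.1 151.3] depthpt [0.678 0.267 0.011] z0 [0.68  0.269]
scene cover_knob 0.56 [387.4 214.5] depthpt [ 0.683 -0.016  0.022] z0 [0.712 0.008]
scene st
[... 335 characters left out ...]
.3] depthpt [0.559 0.142 0.007] z0 [0.566 0.151]
scene tongs_jaws 0.83 [329.6 188.5] depthpt [0.686 0.178 0.01 ] z0 [0.699 0.193]
scene small_weight_a 0.58 [289.4 246.2] depthpt [0.458 0.046 0.009] z0 [0.465 0.057]
scene small_weight_a 0.55 [297.9 265.9] depthpt [ 0.431 -0.015  0.008] z0 [ 0.437 -0.007]
scene eraser 0.46 [336.7 237.1] depthpt [0.56  0.016 0.001] z0 [0.561 0.017]
scene fuse_box 0.6 [373.  221.1] depthpt [ 0.584 -0.062  0.067] z0 [0.666 0.01 ]
scene hex_key 0.39 [232.5 231.2] depthpt [0.406 0.182 0.002] z0 [0.407 0.184]
scene hex_key 0.18 [289.5 247. ] depthpt [0.455 0.043 0.01 ] z0 [0.464 0.054]
scene pencil 0.64 [304.9 181.4] depthpt [0.677 0.266 0.   ] z0 [0.678 0.267]
1.35
```

```bash
cat >> h.py <<'E'
def pose():
    s=manip.sense(); return np.array(s['ee_pos']),R.from_rotvec(s['ee_rot']).as_matrix(),s
def plan_to(P=None,zdir_deg=None):
    """delta in tool frame (mm) and spin deg to bring TCP to P and tool z to heading zdir (world deg, mod 180)"""
    p,M,s=pose()
    print('t',round(s['t'],2),'tcp',np.round(p,4),'x',np.round(M[:,0],3),'zheading',round(np.degrees(np.arctan2(M[1,2],M[0,2])),2),'open',round(float(s['opening']),3),'F',np.round(s['contact_force'],2),'q7',np.round(s['q'][6],2))
    if P is not None: print('d tool mm',np.round(M.T@(np.array(P)-p)*1000,1))
    if zdir_deg is not None:
        h=np.arctan2(M[1,2],M[0,2]); d=(np.radians(zdir_deg)-h+np.pi/2)%np.pi-np.pi/2
        # positive spin about tool x (down) => heading decreases
        print('spin deg',np.round(np.degrees(d)*np.sign(M[2,0]),2))
def tri(n1,p1,n2,p2,k1=None,k2=None):
    o1,d1=ray(n1,p1,k1);o2,d2=ray(n2,p2,k2)
    A=np.stack([d1,-d2],1); t=np.linalg.lstsq(A,o2-o1,rcond=None)[0]
    a=o1+d1*t[0]; b=o2+d2*t[1]; return (a+b)/2,np.linalg.norm(a-b)
E
python3 - <<'E'
from h import *
print('knob z.088',atz('top',[375.1,188.4],.088),'scene knob guess',atz('scene',[381,217],.088))
print('proj scene',proj('scene',[0.583,-0.072,.088]))
plan_to([0.56,-0.07,0.30],98-90)
plan_to([0.56,-0.07,0.30],82)
p,M,s=pose(); T=K('wrist')[3]; print('cam in tool',np.round(M.T@(T[:3,3]-p),3), np.round(M.T@-T[:3,2],3))
E
```

```text
knob z.088 [ 0.58429209 -0.07044863  0.088     ] scene knob guess [ 0.58026789 -0.08481875  0.088     ]
proj scene [376.98666769 213.93240846]
t 1.35 tcp [0.2135 0.6139 0.2922] x [-0.  0. -1.] zheading 70.82 open 1.0 F [ 0.17 -0.83  0.24] q7 -0.21
d tool mm [  -7.8 -551.9 -532.1]
spin deg 62.82
t 1.35 tcp [0.2135 0.6139 0.2922] x [-0.  0. -1.] zheading 70.82 open 1.0 F [ 0.17 -0.83  0.24] q7 -0.21
d tool mm [  -7.8 -551.9 -532.1]
spin deg -11.18
cam in tool [-0.093  0.076 -0.   ] [ 0.96  -0.281  0.001]
```

View pics/wrist0.png

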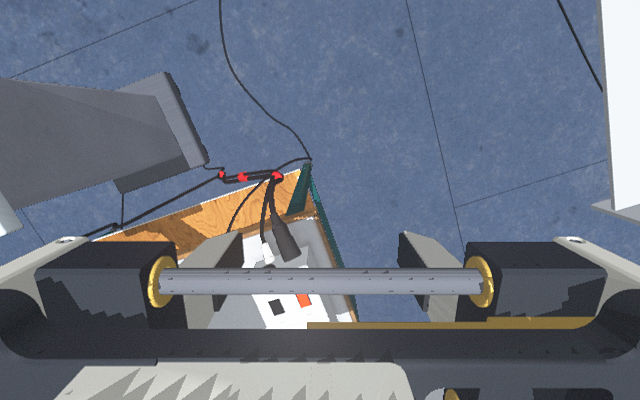

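```bash
python3 - <<'E'
from h import *
D=np.load('top0.npy');k=K('top')
v,u=np.mgrid[0:400:2,0:640:2]
f,cx,cy,T,_=k
d=D[::2,::2];P=np.stack([(u-cx)/f*d,-(v-cy)/f*d,-d],-1)@T[:3,:3].T+T[:3,3]
for x0 in np.arange(.35,.95,.1):
    print(round(x0,2),[round(float(P[...,2][(d>0)&(abs(P[...,0]-x0)<.05)&(abs(P[...,1]-y0)<.05)].max(initial=-1)),2) for y0 in np.arange(.5,-.45,-.1)])
plan_to([0.65,-0.07,0.30],82)
E
```

```text
0.35 [0.08, 0.01, 0.01, 0.01, 0.01, 0.01, 0.01, 0.09, 0.13, 0.14]
0.45 [0.08, 0.01, 0.01, 0.05, 0.05, 0.01, 0.01, 0.01, 0.01, 0.01]
0.55 [0.01, 0.01, 0.01, 0.05, 0.05, 0.06, 0.1, 0.01, 0.01, 0.01]
0.65 [0.08, 0.08, 0.08, 0.08, 0.08, 0.03, 0.07, 0.01, 0.01, 0.0]
0.75 [0.08, 0.08, 0.08, 0.09, 0.08, 0.07, 0.11, 0.14, 0.14, 0.15]
0.85 [0.14, 0.14, 0.14, 0.18, 0.13, 0.07, 0.11, 0.16, 0.16, 0.16]
t 1.35 tcp [0.2135 0.6139 0.2922] x [-0.  0. -1.] zheading 70.82 open 1.0 F [ 0.17 -0.83  0.24] q7 -0.21
d tool mm [  -7.8 -636.9 -502.6]
spin deg -11.18
```

{"api": "apply_moves", "payload": {
  "plan": [
    [[0,-15,-12],0],
    [[0,-30,-23],0],
    [[0,-36,-28],0],
    [[0,-36,-28],0],
    [[0,-36,-28],0],
    [[0,-36,-28],0],
    [[0,-36,-28],0],
    [[0,-36,-28],0],
    [[0,-36,-28],0],
    [[0,-36,-28],0],
    [[0,-36,-28],0],
    [[0,-36,-28],0],
    [[0,-36,-28],0],
    [[0,-36,-28],0],
    [[0,-36,-28],0],
    [[0,-36,-28],0],
    [[0,-36,-28],0],
    [[0,-30,-27],-5],
    [[0,-22,-22],-6],
    [[0,0,0],0]
  ],
  "jaw": 100
}}

```text
t: 3.35
ee_pos: [0.6532, -0.077, 0.2917]
ee_rot: [-1.102, 1.277, 1.097]
contact_force: [-0.3, -0.4, -0.6]
opening: 1.0
```

```bash
python3 - <<'E'
from h import *
plan_to([0.65,-0.07,0.30],82)
k=K('wrist'); im,d=manip.get_image('wrist'); save('w1.png',im); np.save('w1.npy',d)
print(manip.camera_info('wrist').keys())
for th in ['cover_knob','cover','stand']:
    for r in manip.pinpoint('wrist',th)[:2]: print(th,round(r['conf'],2),np.round(r['point'],1),atz('wrist',r['point'],.088,k),atd('wrist',r['point'],d[int(r['point'][1]),int(r['point'][0])],k))
E
```

```text
t 3.35 tcp [ 0.6532 -0.077   0.2917] x [ 0.001 -0.003 -1.   ] zheading 81.51 open 1.0 F [-0.3  -0.44 -0.59] q7 1.44
d tool mm [-8.3  4.2  6.4]
spin deg -0.49
dict_keys(['fov_y', 'cx', 'cy', 'cam_to_world'])
cover_knob 0.62 [309.  124.1] [ 0.58605974 -0.07860942  0.088     ] [ 0.58579147 -0.07819342  0.09746374]
cover_knob 0.31 [394.2 174.1] [6.48423530e-01 4.53845028e-04 8.80000000e-02] [0.66348933 0.014517   0.02495494]
cover 0.62 [523.   17.5] [0.52314818 0.12517023 0.088     ] [0.51609649 0.14984468 0.04970182]
cover 0.59 [314.7 125.5] [ 0.58820906 -0.07326502  0.088     ] [ 0.58788579 -0.0730298   0.09707906]
stand 0.41 [586.1 149.7] [0.65190553 0.19339056 0.088     ] [6.73805261e-01 2.69788401e-01 6.55647757e-04]
```

View pics/w1.png

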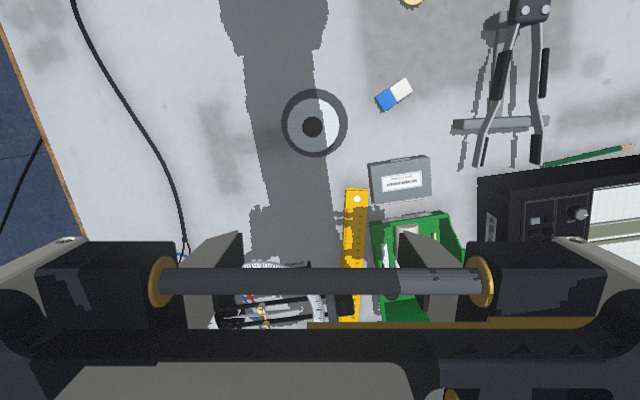

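```bash
python3 - <<'E'
from h import *
k=K('wrist'); im=cv2.imread('pics/w1.png')[:,:,::-1]; d=np.load('w1.npy')
o,_=ray('wrist',[0,0],k)
v,u=np.mgrid[0:400,0:640]; f,cx,cy,T,_=k
P=np.stack([(u-cx)/f*d,-(v-cy)/f*d,-d],-1)@T[:3,:3].T+T[:3,3]
w=(d>0)&(abs(P[...,0]-.585)<.06)&(abs(P[...,1]+.075)<.06)
for lo,hi in [(.09,.105),(.06,.07),(.005,.012)]:
    m=w&(P[...,2]>lo)&(P[...,2]<hi); m=(m*255).astype(np.uint8)
    c,_=cv2.findContours(m,cv2.RETR_EXTERNAL,cv2.CHAIN_APPROX_NONE); c=max(c,key=cv2.contourArea)
    (x,y),r=cv2.minEnclosingCircle(c); z=np.median(P[...,2][m>0]); print(lo,'c',x,y,'r',r,'z',z,'at z',atz('wrist',[x,y],z,k), r*np.median(d[m>0])/f)
for n in ['wrist']:
  for th in ['tongs','tongs_grip','tongs_jaws','rest']:
    for r in manip.pinpoint(n,th)[:2]: p=r['point'];print(th,round(r['conf'],2),np.round(p,1),atz(n,p,.04,k), atz(n,p,0,k))
E
```

```text
0.09 c 312.0986022949219 126.69013977050781 r 10.521373748779297 z 0.09827748371881156 at z [ 0.58677371 -0.06655604  0.09827748] 0.010037806960028118
0.06 c 312.75 125.0 r 27.056753158569336 z 0.06654569594061027 at z [ 0.58633249 -0.06657478  0.0665457 ] 0.028586085280627622
0.005 c 314.0424499511719 122.84669494628906 r 34.381927490234375 z 0.008568765931012162 at z [ 0.5858412  -0.06617296  0.00856877] 0.042643554030401445
tongs 0.8 [520.8  16.2] [0.50913693 0.16367472 0.04      ] [0.50135986 0.18939246 0.        ]
tongs_grip 0.89 [519.8  76.8] [0.56859721 0.16552577 0.04      ] [0.56772183 0.19145836 0.        ]
tongs_jaws 0.43 [521.5  77.1] [0.5691726  0.16739356 0.04      ] [0.56836401 0.19354296 0.        ]
rest 0.97 [497.4  73.1] [0.56130554 0.14102026 0.04      ] [0.5595838  0.16410844 0.        ]
rest 0.65 [519.2  76.8] [0.56850399 0.16487205 0.04      ] [0.56761779 0.19072877 0.        ]
```

```bash
cat >> h.py <<'E'
def cloud(n,d,k):
    v,u=np.mgrid[0:400,0:640]; f,cx,cy,T,_=k
    return np.stack([(u-cx)/f*d,-(v-cy)/f*d,-d],-1)@T[:3,:3].T+T[:3,3]
def circ(n,im,d,k,cxy,bands,w=.06):
    P=cloud(n,d,k); W=(d>0)&(abs(P[...,0]-cxy[0])<w)&(abs(P[...,1]-cxy[1])<w)
    for lo,hi in bands:
        m=((W&(P[...,2]>lo)&(P[...,2]<hi))*255).astype(np.uint8)
        c,_=cv2.findContours(m,cv2.RETR_EXTERNAL,cv2.CHAIN_APPROX_NONE)
        if not c: print(lo,'none'); continue
        c=max(c,key=cv2.contourArea)
        (x,y),r=cv2.minEnclosingCircle(c); z=np.median(P[...,2][m>0]); print(lo,'px',round(x,1),round(y,1),'r',round(r,1),'world',np.round(atz(n,[x,y],z,k),4),'R',round(r*np.median(d[m>0])/k[0],4))
E
python3 - <<'E'
from h import *
plan_to([0.5865,-0.075,.135],82)
k=K('wrist'); im,d=manip.get_image('wrist'); save('w2.png',im); np.save('w2.npy',d);
circ('wrist',im,d,k,(.585,-.072),[(.09,.105),(.06,.07),(.005,.012)])
for th in ['tongs','tongs_grip','tongs_jaws','rest']:
    for r in manip.pinpoint('wrist',th)[:2]: p=r['point'];print(th,round(r['conf'],2),np.round(p,1),atz('wrist',p,.04,k), atz('wrist',p,0,k))
k=K('top'); im,d=manip.get_image('top'); save('t2.png',im)
circ('top',im,d,k,(.585,-.072),[(.09,.105),(.06,.07),(.005,.012)])
plan_to([0.5865,-0.075,.135],82)
E
```

```text
t 3.75 tcp [ 0.6518 -0.0685  0.2925] x [ 0.  0. -1.] zheading 81.93 open 0.998 F [ 0.13 -1.28  0.17] q7 1.44
d tool mm [157.5  63.7 -15.6]
spin deg -0.07
0.09 px 303.5 129.8 r 10.4 world [ 0.5888 -0.0756  0.0978] R 0.0099
0.06 px 305.3 127.6 r 26.8 world [ 0.5882 -0.0753  0.066 ] R 0.0285
0.005 px 307.4 125.1 r 34.3 world [ 0.5878 -0.0753  0.008 ] R 0.0427
tongs 0.59 [511.4  20.9] [0.51229033 0.15367959 0.04      ] [0.50487587 0.17823281 0.        ]
tongs_grip 0.71 [508.8  78.8] [0.56911895 0.15323805 0.04      ] [0.56829403 0.17774007 0.        ]
tongs_jaws 0.31 [302.1 128.1] [ 0.58925122 -0.0804201   0.04      ] [ 0.59076072 -0.08301179  0.        ]
rest 0.82 [491.5  79.6] [0.56727236 0.13437733 0.04      ] [0.56623332 0.15669236 0.        ]
0.09 px 377.8 186.4 r 4.6 world [ 0.5875 -0.0753  0.097 ] R 0.0101
0.06 px 376.4 188.5 r 12.5 world [ 0.5876 -0.0758  0.0656] R 0.0279
0.005 px 373.6 192.1 r 17.8 world [ 0.5874 -0.0759  0.0081] R 0.0417
t 4.05 tcp [ 0.6519 -0.0699  0.2923] x [ 0. -0. -1.] zheading 81.83 open 1.001 F [-0.59  0.37  0.64] q7 1.44
d tool mm [157.3  64.1 -14.3]
spin deg -0.17
```

{"api": "apply_moves", "payload": {
  "plan": [
    [[0,10,-3],0],
    [[10,20,-5],0],
    [[20,20,-4],0],
    [[25,10,-3],0],
    [[25,2.5,0],0],
    [[25,0,0],0],
    [[20,0,0],0],
    [[15,0,0],0],
    [[9,0,0],0],
    [[5,0,0],0],
    [[0,0,0],0],
    [[0,0,0],0]
  ]
}}

```text
t: 5.25
ee_pos: [0.5885, -0.0761, 0.1389]
ee_rot: [-1.104, 1.272, 1.102]
contact_force: [0.7, -0.0, 0.7]
opening: 1.0
```

```bash
python3 - <<'E'
from h import *
im,d=manip.get_image('wrist'); save('w3.png',im); im,d=manip.get_image('scene'); save('s3.png',cv2.resize(im[130:300,300:500],None,fx=3,fy=3))
plan_to([0.5877,-0.0755,.138],82)
E
```

```text
t 5.35 tcp [ 0.5886 -0.0761  0.1391] x [ 0.002 -0.    -1.   ] zheading 81.82 open 1.002 F [ 0.17 -0.1   0.41] q7 1.43
d tool mm [1.1 1.  0.5]
spin deg -0.18
```

View pics/s3.png

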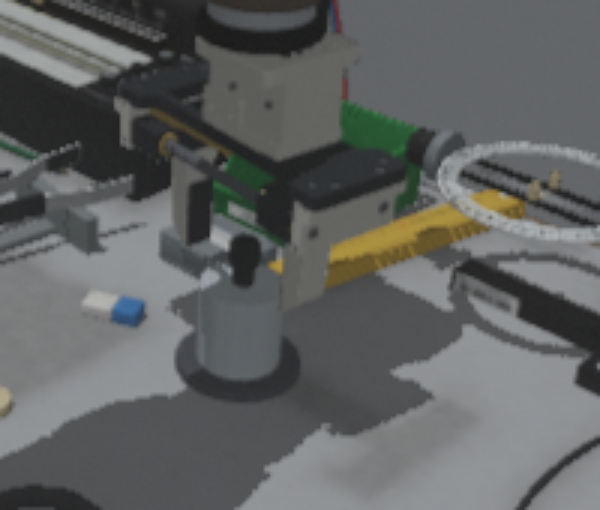

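View pics/w3.png

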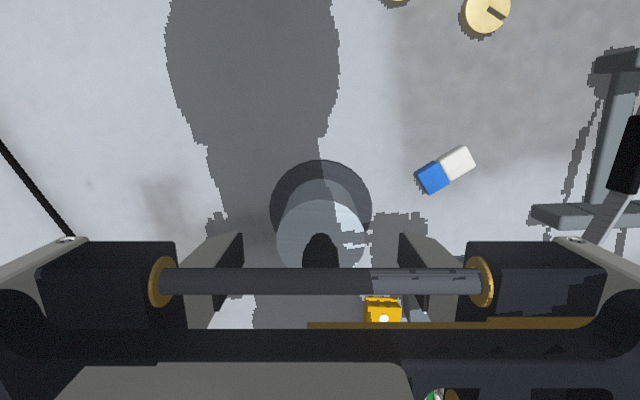

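{"api": "apply_moves", "payload": {
  "plan": [
    [[0,0,0],0],
    [[0,0,0],0],
    [[0,0,0],0],
    [[0,0,0],0],
    [[0,0,0],0],
    [[0,0,0],0],
    [[0,0,0],0],
    [[0,0,0],0],
    [[-2,0,0],0],
    [[-4,0,0],0],
    [[-6,0,0],0],
    [[-8,0,0],0],
    [[0,0,0],0],
    [[0,0,0],0]
  ],
  "jaw": 0,
  "squeeze": 30
}}

```text
t: 6.75
ee_pos: [0.5883, -0.0761, 0.1587]
ee_rot: [-1.104, 1.273, 1.103]
contact_force: [0.2, -0.6, -1.8]
opening: 0.205
```

```bash
python3 - <<'E'
from h import *
im,d=manip.get_image('scene'); save('s4.png',cv2.resize(im[130:300,300:500],None,fx=3,fy=3))
plan_to([0.595,-0.195,.28],82)
E
```

```text
t 6.8 tcp [ 0.588  -0.076   0.1584] x [ 0. -0. -1.] zheading 81.82 open 0.202 F [-0.2  -1.26 -0.68] q7 1.44
d tool mm [-121.6  -23.9 -116.7]
spin deg -0.18
```

View pics/s4.png

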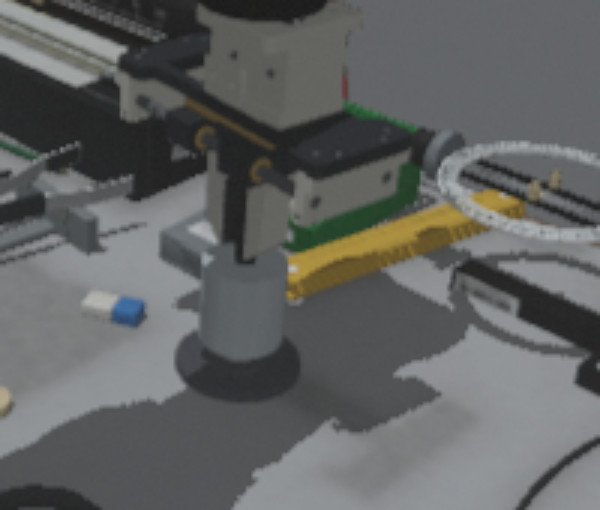

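{"api": "apply_moves", "payload": {
  "plan": [
    [[-15,0,0],0],
    [[-25,0,0],0],
    [[-20,0,0],0],
    [[-5,0,0],0],
    [[0,-2,-10],0],
    [[0,-5,-20],0],
    [[0,-6,-28],0],
    [[0,-6,-28],0],
    [[0,-4,-20],0],
    [[0,-1,-10],0],
    [[10,0,0],0],
    [[20,0,0],0],
    [[20,0,0],0],
    [[15,0,0],0],
    [[8,0,0],0],
    [[5,0,0],0],
    [[4,0,0],0],
    [[0,0,0],0],
    [[0,0,0],0]
  ]
}}

```text
t: 8.7
ee_pos: [0.5957, -0.1944, 0.1418]
ee_rot: [-1.104, 1.273, 1.102]
contact_force: [-0.7, -0.3, -0.1]
opening: 0.208
```

```bash
python3 - <<'E'
from h import *
im,d=manip.get_image('scene'); save('s5.png',cv2.resize(im[130:330,300:500],None,fx=3,fy=3))
plan_to([0.595,-0.195,.131],82)
E
```

```text
t 8.75 tcp [ 0.5957 -0.1945  0.1419] x [ 0.001 -0.    -1.   ] zheading 81.81 open 0.207 F [-0.03  0.68 -0.55] q7 1.64
d tool mm [10.9  0.6 -0.6]
spin deg -0.19
```

View pics/s5.png

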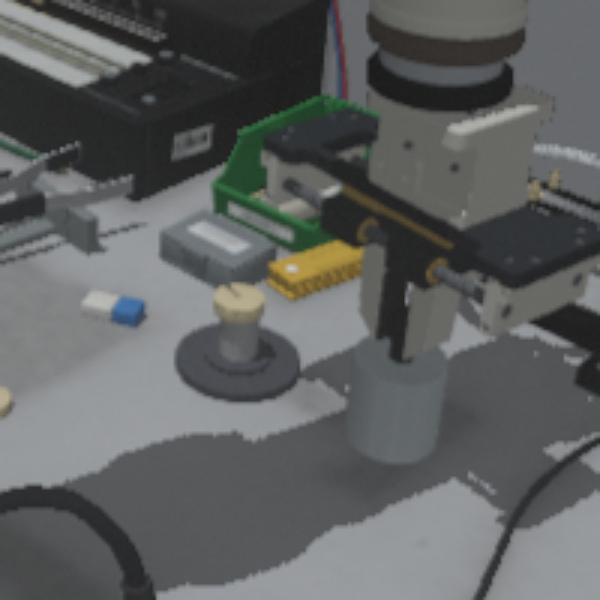

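The weight is bare on the column and the cover hangs upright about 10 mm above the table. I'll lower it until it touches.

{"api": "apply_moves", "payload": {
  "plan": [
    [[5,0,0],0],
    [[3,0,0],0],
    [[2,0,0],0],
    [[1,0,0],0],
    [[0,0,0],0],
    [[0,0,0],0]
  ]
}}

```text
t: 9.35
ee_pos: [0.5965, -0.1947, 0.1341]
ee_rot: [-1.105, 1.272, 1.101]
contact_force: [-7.7, 1.7, 22.6]
opening: 0.204
```

{"api": "apply_moves", "payload": {
  "plan": [
    [[-1.5,0,0],0],
    [[-0.5,0,0],0],
    [[0,0,0],0],
    [[0,0,0],0]
  ]
}}

```text
t: 9.75
ee_pos: [0.5959, -0.1945, 0.1341]
ee_rot: [-1.104, 1.273, 1.102]
contact_force: [-3.6, 1.3, 10.5]
opening: 0.208
```

```bash
python3 - <<'E'
from h import *
plan_to()
E
```

```text
t 9.75 tcp [ 0.5959 -0.1945  0.1341] x [ 0.002 -0.001 -1.   ] zheading 81.81 open 0.208 F [-3.62  1.28 10.5 ] q7 1.64
```

{"api": "apply_moves", "payload": {
  "plan": [
    [[-1,0,0],0],
    [[0,0,0],0],
    [[0,0,0],0]
  ]
}}

```text
t: 10.05
ee_pos: [0.5957, -0.1945, 0.1341]
ee_rot: [-1.104, 1.273, 1.102]
contact_force: [-2.1, 1.4, 5.9]
opening: 0.206
```

{"api": "apply_moves", "payload": {
  "plan": [
    [[0,0,0],0],
    [[0,0,0],0],
    [[0,0,0],0],
    [[0,0,0],0],
    [[0,0,0],0],
    [[0,0,0],0],
    [[0,0,0],0],
    [[0,0,0],0]
  ],
  "jaw": 100
}}

```text
t: 10.85
ee_pos: [0.5952, -0.1943, 0.1332]
ee_rot: [-1.103, 1.273, 1.103]
contact_force: [0.0, 0.2, 0.2]
opening: 0.851
```

```bash
python3 - <<'E'
from h import *
im,d=manip.get_image('scene'); save('s6.png',cv2.resize(im[130:330,300:500],None,fx=3,fy=3))
plan_to()
E
```

```text
t 10.9 tcp [ 0.5952 -0.1943  0.1332] x [-0.  0. -1.] zheading 81.82 open 0.894 F [ 0.3  -0.67 -0.07] q7 1.64
```

View pics/s6.png

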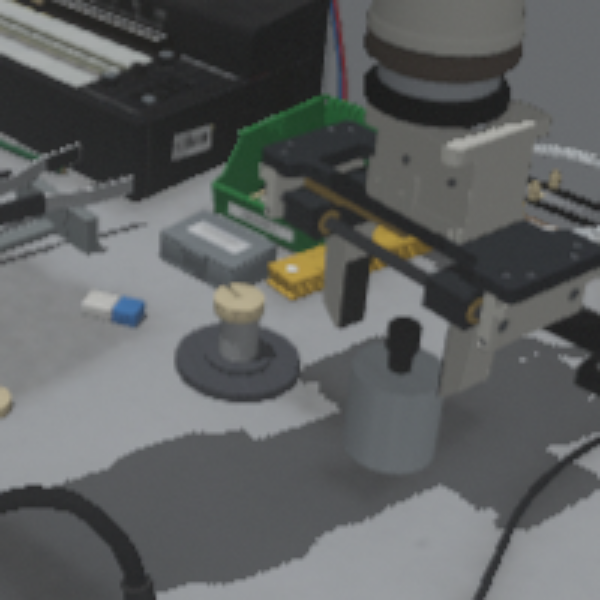

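{"api": "apply_moves", "payload": {
  "plan": [
    [[-10,0,0],0],
    [[-25,0,0],0],
    [[-35,0,0],0],
    [[-35,0,0],0],
    [[-30,0,0],0],
    [[-20,0,10],0],
    [[-5,0,25],0],
    [[0,-1,40],0],
    [[0,-1,45],0],
    [[0,-1,45],0],
    [[0,-1,45],0],
    [[0,-1,45],0],
    [[0,-1,40],0],
    [[0,0,25],0],
    [[0,0,15],0],
    [[0,0,9],0],
    [[0,0,0],0],
    [[0,0,0],0],
    [[0,0,0],0],
    [[0,0,0],0]
  ]
}}

```text
t: 12.9
ee_pos: [0.6503, 0.1436, 0.2933]
ee_rot: [-1.102, 1.275, 1.101]
contact_force: [0.2, -0.1, -0.2]
opening: 1.0
```

```bash
python3 - <<'E'
from h import *
plan_to()
k=K('wrist'); im,d=manip.get_image('wrist'); save('w7.png',im); np.save('w7.npy',d); np.save('k7.npy',k[3])
for th in ['tongs','tongs_grip','tongs_jaws','tongs_left','tongs_right','rest']:
    for r in manip.pinpoint('wrist',th)[:2]: p=r['point'];print(th,round(r['conf'],2),np.round(p,1),atz('wrist',p,.04,k), atz('wrist',p,0,k))
plan_to()
E
```

```text
t 12.9 tcp [0.6503 0.1436 0.2933] x [ 0.    -0.001 -1.   ] zheading 81.69 open 1.0 F [ 0.24 -0.09 -0.2 ] q7 1.09
tongs_grip 0.22 [149.3 149.8] [ 0.58619363 -0.05037429  0.04      ] [ 0.58750949 -0.07406757  0.        ]
tongs_left 0.45 [170.3  13.2] [0.45308204 0.0147362  0.04      ] [ 0.43899757 -0.00142412  0.        ]
tongs_right 0.59 [308.2  54.7] [0.51264491 0.15059339 0.04      ] [0.50545156 0.15015103 0.        ]
tongs_right 0.16 [324.7  54.6] [0.51512205 0.16822378 0.04      ] [0.50821528 0.16982117 0.        ]
rest 0.7 [321.1 105. ] [0.5657843  0.15692905 0.04      ] [0.56473889 0.1572197  0.        ]
t 13.25 tcp [0.6501 0.1453 0.2932] x [-0.  0. -1.] zheading 81.82 open 1.001 F [-0.76 -0.8   0.26] q7 1.09
```

View pics/w7.png

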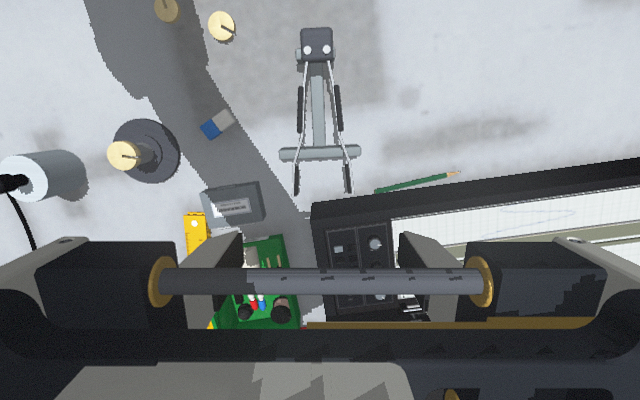

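```bash
python3 - <<'E'
from h import *
k=K('wrist'); im,d=manip.get_image('wrist'); save('w8.png',im); np.save('w8.npy',d)
P=cloud('wrist',d,k)
W=(d>0)&(abs(P[...,0]-.57)<.13)&(abs(P[...,1]-.152)<.06)
print(np.histogram(P[...,2][W],bins=np.arange(0.02,.07,.003)))
w=W&(P[...,2]>.036)&(P[...,2]<.06)&(P[...,0]<.67)
vis=np.zeros((400,640),np.uint8); vis[w]=np.clip((P[...,2][w]-.03)/.025*255,0,255)
big=cv2.resize(vis[20:210,250:400],None,fx=4,fy=4,interpolation=0)
col=cv2.resize(im[20:210,250:400],None,fx=4,fy=4,interpolation=0)
cv2.imwrite('pics/v8.png',cv2.resize(np.hstack([cv2.cvtColor(big,cv2.COLOR_GRAY2BGR),col[:,:,::-1]]),None,fx=.66,fy=.75))
# slices along x: leftmost/rightmost y
for x0 in np.arange(.49,.67,.01):
    m=w&(abs(P[...,0]-x0)<.005)
    if m.sum()>3:
        y=P[...,1][m]; print(round(x0,3),m.sum(),'y',np.round([y.min(),y.max(),(y.min()+y.max())/2],4),'z',np.round(np.median(P[...,2][m]),4))
plan_to()
E
```

```text
(array([  76,   75,   66,  512,  445,   93,   91,  116,  839, 1026,  683,
         66,   57,   64,   62,   70]), array([0.02 , 0.023, 0.026, 0.029, 0.032, 0.035, 0.038, 0.041, 0.044,
       0.047, 0.05 , 0.053, 0.056, 0.059, 0.062, 0.065, 0.068]))
0.49 154 y [0.1457 0.1782 0.1619] z 0.0494
0.5 355 y [0.1438 0.1787 0.1613] z 0.0499
0.51 337 y [0.1433 0.1778 0.1606] z 0.0504
0.52 286 y [0.143  0.1764 0.1597] z 0.0489
0.53 68 y [0.1422 0.1729 0.1575] z 0.0458
0.54 71 y [0.1353 0.1739 0.1546] z 0.0459
0.55 133 y [0.1324 0.1782 0.1553] z 0.0492
0.56 149 y [0.1308 0.1786 0.1547] z 0.0491
0.57 139 y [0.1292 0.1787 0.1539] z 0.0493
0.58 135 y [0.1264 0.1783 0.1523] z 0.0492
0.59 119 y [0.1263 0.1782 0.1523] z 0.0492
0.6 59 y [0.1252 0.1769 0.151 ] z 0.0461
0.61 55 y [0.1199 0.1771 0.1485] z 0.0461
0.62 52 y [0.1156 0.1795 0.1476] z 0.0458
0.63 63 y [0.1128 0.1817 0.1473] z 0.0457
0.64 101 y [0.111  0.1816 0.1463] z 0.0459
0.65 106 y [0.1082 0.1819 0.145 ] z 0.0458
0.66 104 y [0.1065 0.1818 0.1441] z 0.046
0.67 28 y [0.1064 0.1814 0.1439] z 0.0458
t 13.3 tcp [0.6501 0.1454 0.2932] x [-0.  0. -1.] zheading 81.83 open 0.997 F [-0.29 -0.59  0.49] q7 1.09
```

View pics/v8.png

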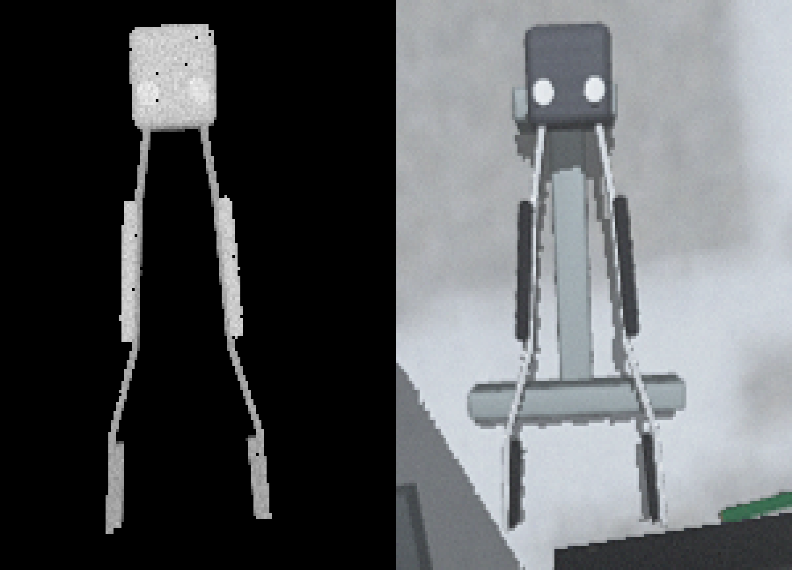

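```bash
python3 - <<'E'
from h import *
k=K('wrist'); im=cv2.imread('pics/w8.png')[:,:,::-1]; d=np.load('w8.npy')
P=cloud('wrist',d,k)
W=(d>0)&(abs(P[...,0]-.57)<.13)&(abs(P[...,1]-.152)<.06)&(P[...,2]>.036)&(P[...,2]<.06)&(P[...,0]<.685)
# discs: bright within housing
g=im.min(2)
pv=W&(g>170)&(P[...,0]<.525)
n,l,st,c=cv2.connectedComponentsWithStats(pv.astype(np.uint8))
c1=[]
for i in range(1,n):
    if st[i,4]>10: q=np.median(P[l==i],0); print('pivot',st[i,4],np.round(q,4)); c1.append(q)
def part(m,name):
    out=[]
    for s in (0,1):
        mm=m&((P[...,1]>.152)==(s==1)); q=P[mm]; 
        ctr,(w,h),a=cv2.minAreaRect((q[:,:2]*1000).astype(np.float32)); out.append(np.array(ctr)/1000); print(name,s,len(q),np.round(ctr,1),round(w,1),round(h,1),round(a,1),'z',np.round(np.median(q[:,2]),4))
    return out
G=part(W&(g<75)&(P[...,0]>.535)&(P[...,0]<.602)&(P[...,2]>.0475),'grip')
J=part(W&(P[...,0]>.636),'jaw')
pm=np.mean(c1,0)[:2];gm=np.mean(G,0);jm=np.mean(J,0)
for a,b in [(pm,gm),(pm,jm),(gm,jm)]: print(np.linalg.norm(b-a),np.degrees(np.arctan2(*(b-a)[::-1])))
for q in [c1,G,J]:
    v=np.array(q[1])[:2]-np.array(q[0])[:2]; print('y axis',np.degrees(np.arctan2(v[1],v[0]))%180,np.linalg.norm(v))
print(pm,gm,jm)
# weight & stand from this view
circ('wrist',im,d,k,(.5875,-.0755),[(.05,.06),(.004,.012)],w=.05)
E
```

```text
pivot 52 [0.5102 0.15   0.0521]
pivot 50 [0.5121 0.1703 0.0518]
grip 0 199 [567.8 132.4] 5.2 48.6 78.4 z 0.0498
grip 1 201 [572.2 175.1] 5.2 47.8 88.7 z 0.0498
jaw 0 155 [650.9 112.4] 7.2 31.1 79.3 z 0.0458
jaw 1 185 [654.4 178.3] 7.1 36.1 89.4 z 0.046
0.05921794336583056 -6.1920023976715255
0.14226538648081552 -5.971194071872385
0.08304819643485797 -5.813745751703376
y axis 84.6635860346071 0.02032978388580727
y axis 84.1447657222341 0.042922803521096856
y axis 86.96593773477557 0.0660817127322782
[0.51111948 0.16014873] [0.56999194 0.15376145] [0.65261298 0.14534909]
0.05 px 121.0 155.5 r 16.8 world [ 0.5875 -0.0731  0.0551] R 0.019
0.004 px 144.5 150.5 r 35.4 world [ 0.5875 -0.0738  0.0079] R 0.0453
```

```bash
python3 - <<'E'
from h import *
k=K('top'); im,d=manip.get_image('top'); save('t9.png',im)
P=cloud('top',d,k)
d0=np.load('top0.npy'); P0=cloud('top',d0,k)
w=(d0>0)&(abs(P0[...,1]-.152)<.06)&(P0[...,2]>.036)&(P0[...,2]<.06)&(P0[...,0]<.67)&(P0[...,0]>.48)
for x0 in np.arange(.50,.66,.02):
    m=w&(abs(P0[...,0]-x0)<.01)
    y=P0[...,1][m]; print(round(x0,3),m.sum(),'y',np.round([y.min(),y.max(),(y.min()+y.max())/2],4),'z',np.round(np.median(P0[...,2][m]),4))
circ('top',im,d,k,(.5875,-.0755),[(.05,.06),(.004,.012)],w=.05)
circ('top',im,d,k,(.595,-.195),[(.085,.1),(.05,.064)],w=.05)
E
```

```text
0.5 138 y [0.1375 0.1778 0.1576] z 0.0495
0.52 77 y [0.1434 0.1754 0.1594] z 0.0493
0.54 43 y [0.1332 0.1759 0.1545] z 0.0444
0.56 68 y [0.1294 0.177  0.1532] z 0.0487
0.58 68 y [0.1253 0.1779 0.1516] z 0.0485
0.6 35 y [0.1214 0.1757 0.1486] z 0.0451
0.62 34 y [0.1127 0.1793 0.146 ] z 0.044
0.64 51 y [0.1088 0.18   0.1444] z 0.0456
0.66 51 y [0.1066 0.1803 0.1435] z 0.045
0.05 px 375.3 189.7 r 7.3 world [ 0.5863 -0.0747  0.0551] R 0.0166
0.004 px 373.0 192.0 r 18.4 world [ 0.5875 -0.0744  0.008 ] R 0.0432
0.085 px 431.2 184.1 r 4.3 world [ 0.5961 -0.1934  0.0893] R 0.0095
0.05 px 428.0 186.5 r 12.5 world [ 0.5955 -0.1932  0.0574] R 0.0282
```

{"api": "apply_moves", "payload": {
  "plan": [
    [[0,10,0],0],
    [[5,20,-1],0],
    [[15,25,-1],0],
    [[25,18,-1],0],
    [[25,7,0],-1],
    [[25,0,0],-1.2],
    [[20,0,0],0],
    [[0,0,0],0],
    [[0,0,0],0],
    [[0,0,0],0]
  ]
}}

```text
t: 14.35
ee_pos: [0.5712, 0.1542, 0.1796]
ee_rot: [-1.132, 1.255, 1.131]
contact_force: [-0.1, -0.5, 0.3]
opening: 0.997
```

```bash
python3 - <<'E'
from h import *
plan_to([.5703,.1537,.088],84)
im,d=manip.get_image('wrist'); save('w10.png',im);
plan_to([.5703,.1537,.088],84)
E
```

```text
t 14.35 tcp [0.5712 0.1542 0.1796] x [ 0.002  0.001 -1.   ] zheading 84.02 open 0.997 F [-0.13 -0.55  0.31] q7 1.04
d tool mm [91.6  1.  -0.6]
spin deg 0.02
t 14.4 tcp [0.5714 0.1541 0.1798] x [ 0.002  0.001 -1.   ] zheading 84.02 open 1.002 F [ 0.36  0.17 -0.77] q7 1.04
d tool mm [91.8  1.2 -0.6]
spin deg 0.02
```

View pics/w10.png

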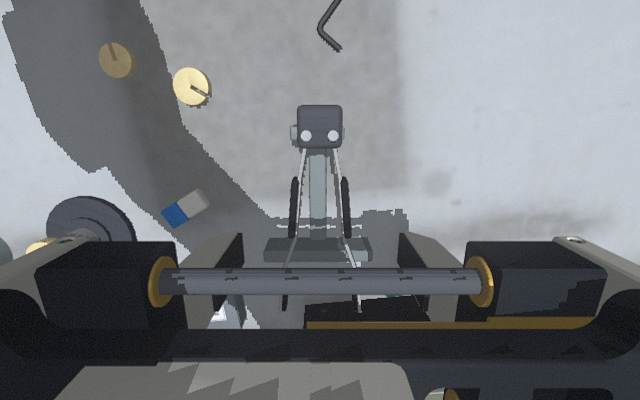

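{"api": "apply_moves", "payload": {
  "plan": [
    [[10,1,-0.5],0],
    [[20,0,0],0],
    [[20,0,0],0],
    [[18,0,0],0],
    [[12,0,0],0],
    [[7,0,0],0],
    [[4,0,0],0],
    [[0,0,0],0],
    [[0,0,0],0]
  ]
}}

```text
t: 15.3
ee_pos: [0.5699, 0.1536, 0.0878]
ee_rot: [-1.132, 1.256, 1.131]
contact_force: [0.7, 0.1, -0.6]
opening: 1.003
```

{"api": "apply_moves", "payload": {
  "plan": [
    [[0,0,0],0],
    [[0,0,0],0],
    [[0,0,0],0],
    [[0,0,0],0],
    [[0,0,0],0],
    [[0,0,0],0],
    [[0,0,0],0],
    [[0,0,0],0]
  ],
  "jaw": 54,
  "squeeze": 15
}}

```text
t: 16.1
ee_pos: [0.5695, 0.1535, 0.0872]
ee_rot: [-1.132, 1.257, 1.132]
contact_force: [-0.5, -0.4, -0.2]
opening: 0.54
```

```bash
python3 - <<'E'
from h import *
plan_to([.5703,.1537,.088],84)
im,d=manip.get_image('wrist'); save('w11.png',im);im,d=manip.get_image('scene'); save('s11.png',cv2.resize(im[120:260,220:380],None,fx=4,fy=4));
plan_to([.5703,.1537,.088],84)
E
```

```text
t 16.1 tcp [0.5695 0.1535 0.0872] x [ 0.  0. -1.] zheading 84.02 open 0.54 F [-0.55 -0.35 -0.2 ] q7 1.01
d tool mm [-0.8 -0.7  0.3]
spin deg 0.02
t 16.2 tcp [0.5695 0.1534 0.0872] x [ 0.  0. -1.] zheading 84.02 open 0.54 F [ 0.83 -0.06  0.04] q7 1.01
d tool mm [-0.8 -0.8  0.3]
spin deg 0.02
```

View pics/w11.png

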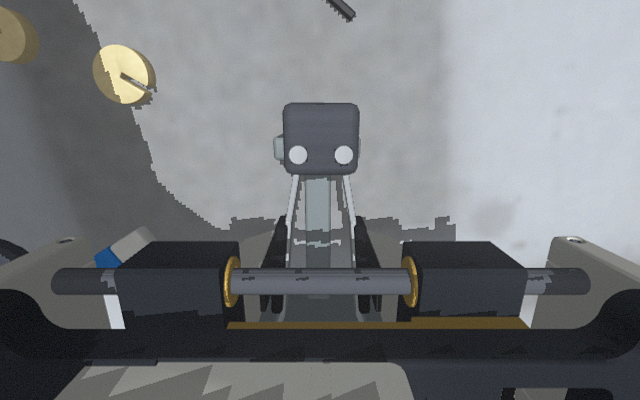

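View pics/s11.png

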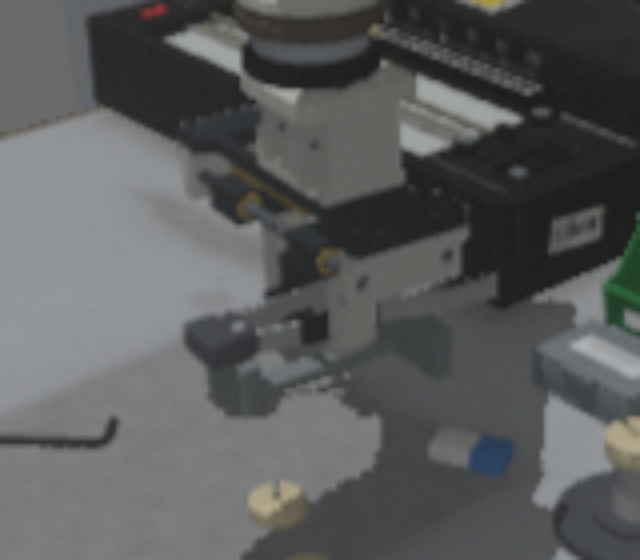

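{"api": "apply_moves", "payload": {
  "plan": [
    [[0,0,0],0],
    [[0,0,0],0],
    [[0,0,0],0],
    [[0,0,0],0],
    [[0,0,0],0]
  ],
  "jaw": 48.5,
  "squeeze": 15
}}

```text
t: 16.7
ee_pos: [0.5695, 0.1534, 0.0872]
ee_rot: [-1.132, 1.257, 1.132]
contact_force: [-0.4, -0.7, 1.1]
opening: 0.486
```

```bash
python3 - <<'E'
from h import *
plan_to([.5703,.1537,.088],84)
E
```

```text
t 16.7 tcp [0.5695 0.1534 0.0872] x [ 0.  0. -1.] zheading 84.02 open 0.486 F [-0.4 -0.7  1.1] q7 1.01
d tool mm [-0.8 -0.8  0.4]
spin deg 0.02
```

{"api": "apply_moves", "payload": {
  "plan": [
    [[-2,0,0],0],
    [[-4,0,0],0],
    [[-8,0,0],0],
    [[-12,0,0],0],
    [[-14,0,0],0],
    [[-12,0,0],0],
    [[-8,0,0],0],
    [[0,0,0],0],
    [[0,0,0],0],
    [[0,0,0],0]
  ]
}}

```text
t: 17.7
ee_pos: [0.569, 0.1532, 0.1467]
ee_rot: [-1.132, 1.258, 1.133]
contact_force: [-0.4, -0.0, -0.5]
opening: 0.486
```

```bash
python3 - <<'E'
from h import *
k=K('wrist');im,d=manip.get_image('wrist'); save('w12.png',im);np.save('w12.npy',d)
P=cloud('wrist',d,k)
im,d=manip.get_image('scene'); save('s12.png',cv2.resize(im[120:260,220:380],None,fx=4,fy=4));
plan_to([.5877-.082*np.cos(np.radians(6)),-.075+.082*np.sin(np.radians(6)),.1],84)
im=cv2.imread('pics/w12.png')[:,:,::-1]
m=(P[...,2]>.085)&(P[...,2]<.13)&(P[...,0]<.53)&(abs(P[...,1]-.155)<.04); q=P[m]
print('housing z',len(q),np.percentile(q[:,2],[5,50,95]),'min/max y',q.min(0),q.max(0))
c=np.polyfit(q[:,0],q[:,2],1);print('pitch slope',c)
E
```

```text
t 17.8 tcp [0.569  0.1532 0.1465] x [-0.001 -0.    -1.   ] zheading 84.02 open 0.481 F [-0.77 -0.49 -0.39] q7 1.03
d tool mm [  46.6   39.5 -225. ]
spin deg 0.02
housing z 5640 [0.10567849 0.10913998 0.11136582] min/max y [0.48685209 0.14197438 0.0930116 ] [0.52996571 0.17817956 0.11353117]
pitch slope [-0.03308324  0.12560966]
```

View pics/s12.png

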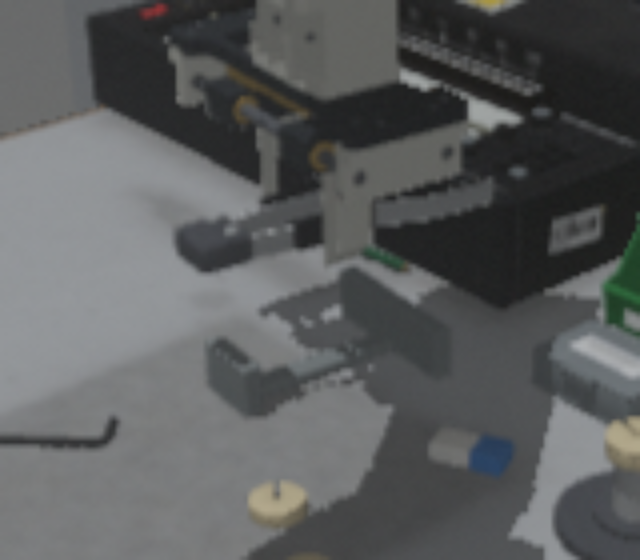

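View pics/w12.png

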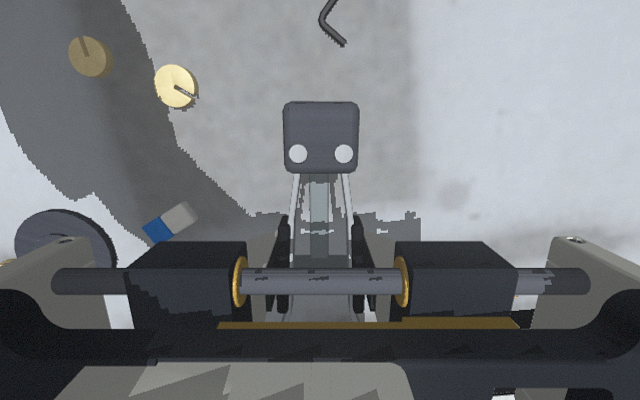

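{"api": "apply_moves", "payload": {
  "plan": [
    [[-10,0,0],0],
    [[-15,0,-3],0],
    [[-5,1,-8],0],
    [[0,3,-15],0],
    [[0,4,-20],0],
    [[0,4,-22],0],
    [[0,4,-22],0],
    [[0,4,-22],0],
    [[0,4,-22],0],
    [[0,4,-22],0],
    [[0,4,-20],0],
    [[0,4,-18],0],
    [[0,3,-15],0],
    [[0,2,-10],0],
    [[0,0,-6],0],
    [[0,0,0],0],
    [[0,0,0],0],
    [[0,0,0],0],
    [[0,0,0],0]
  ]
}}

```text
t: 19.7
ee_pos: [0.5054, -0.0653, 0.1772]
ee_rot: [-1.133, 1.256, 1.133]
contact_force: [-0.4, -0.2, -0.3]
opening: 0.484
```

```bash
python3 - <<'E'
from h import *
plan_to([.5046,-.0663,.098],84.02)
kt=K('top');im,d=manip.get_image('top'); save('t13.png',cv2.resize(im[140:240,300:440],None,fx=5,fy=5)); np.save('t13.npy',d)
P=cloud('top',d,kt)
w=(d>0)&(P[...,2]>.10)&(P[...,2]<.15)&(P[...,0]>.545)&(P[...,0]<.63)&(abs(P[...,1]+.075)<.06)
for x0 in np.arange(.55,.62,.01):
    m=w&(abs(P[...,0]-x0)<.005); q=P[m]
    if len(q)>3:
        l=q[q[:,1]>-.075];r=q[q[:,1]<=-.075]
        print(round(x0,3),len(q),np.round([q[:,1].min(),q[:,1].max(),(q[:,1].min()+q[:,1].max())/2,np.median(q[:,2])],4))
print(P[w][:,0].max())
im,d=manip.get_image('scene'); save('s13.png',cv2.resize(im[130:300,280:480],None,fx=3,fy=3));
P=cloud('scene',d,K('scene'))
plan_to([.5046,-.0663,.098],84.02)
E
```

```text
t 19.7 tcp [ 0.5054 -0.0653  0.1772] x [ 0.  0. -1.] zheading 84.1 open 0.484 F [-0.4  -0.25 -0.31] q7 1.46
d tool mm [79.2  0.7 -1.1]
spin deg 0.08
0.58 7 [-0.0462 -0.0423 -0.0442  0.1328]
0.59 15 [-0.0502 -0.0437 -0.0469  0.136 ]
0.6 18 [-0.0502 -0.0439 -0.0471  0.1358]
0.61 4 [-0.0481 -0.0442 -0.0462  0.1341]
0.6069650149691291
t 19.8 tcp [ 0.5054 -0.0655  0.1772] x [-0.  0. -1.] zheading 84.08 open 0.483 F [-0.69 -0.46 -0.92] q7 1.46
d tool mm [79.2  0.7 -0.9]
spin deg 0.06
```

View pics/t13.png

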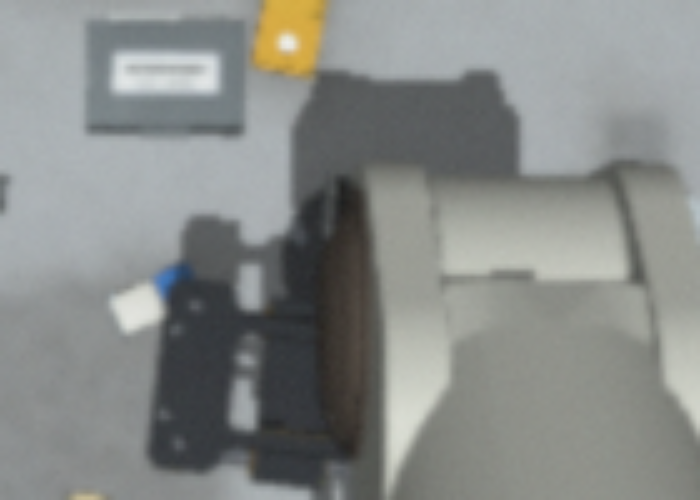

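View pics/s13.png

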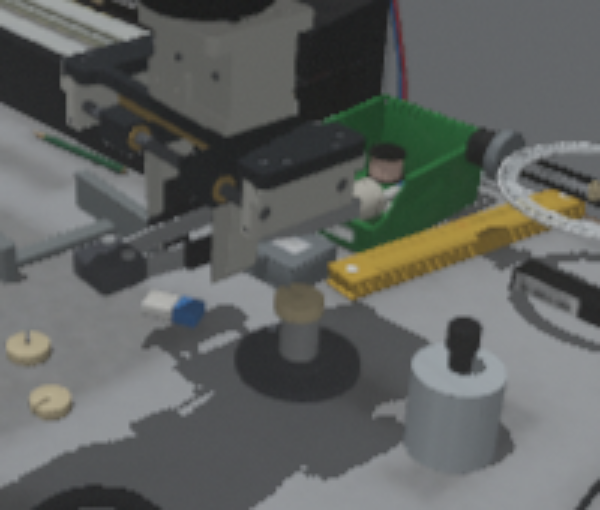

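```bash
python3 - <<'E'
from h import *
k=K('scene');im,d=manip.get_image('scene')
P=cloud('scene',d,k)
w=(d>0)&(P[...,2]>.115)&(P[...,2]<.145)&(P[...,0]>.55)&(P[...,0]<.63)&(abs(P[...,1]+.09)<.08)
for x0 in np.arange(.555,.62,.01):
    q=P[w&(abs(P[...,0]-x0)<.005)]
    if len(q)>3: print(round(x0,3),len(q),'y',np.round([q[:,1].min(),np.median(q[:,1]),q[:,1].max()],4),'z',np.round([q[:,2].min(),q[:,2].max()],4))
print(P[w][:,0].max())
w=(d>0)&(P[...,2]>.052)&(P[...,2]<.058)&(P[...,0]>.55)&(P[...,0]<.63)&(abs(P[...,1]+.07)<.04)
q=P[w]; print('weight top',np.round(q.min(0),4),np.round(q.max(0),4)); 
circ('scene',im,d,k,(.5875,-.0755),[(.0525,.06)],w=.04)
plan_to()
E
```

```text
0.555 23 y [-0.1028 -0.0983 -0.0959] z [0.1229 0.1318]
0.565 27 y [-0.1044 -0.1018 -0.0989] z [0.1236 0.1347]
0.575 23 y [-0.1064 -0.1038 -0.1027] z [0.1231 0.1343]
0.585 25 y [-0.108  -0.1053 -0.1029] z [0.1242 0.1354]
0.595 31 y [-0.11   -0.1072 -0.1038] z [0.1227 0.1379]
0.6012883961599614
weight top [ 0.5702 -0.0939  0.0522] [ 0.6042 -0.0603  0.0579]
0.0525 px 379.0 229.0 r 8.2 world [ 0.5846 -0.0782  0.0559] R 0.0161
t 19.85 tcp [ 0.5053 -0.0656  0.1771] x [-0.  0. -1.] zheading 84.07 open 0.482 F [-0.04  0.58 -0.83] q7 1.46
```

{"api": "apply_moves", "payload": {
  "plan": [
    [[5,0.3,-1.2],0],
    [[10,0,0],0],
    [[14,0,0],0],
    [[12,0,0],0],
    [[9,0,0],0],
    [[0,0,0],0],
    [[0,0,0],0]
  ]
}}

```text
t: 20.55
ee_pos: [0.5046, -0.0672, 0.1268]
ee_rot: [-1.131, 1.257, 1.133]
contact_force: [0.3, -0.7, -0.5]
opening: 0.483
```

```bash
python3 - <<'E'
from h import *
k=K('scene');im,d=manip.get_image('scene'); save('s14.png',cv2.resize(im[150:290,310:450],None,fx=4,fy=4))
P=cloud('scene',d,k)
w=(d>0)&(P[...,2]>.065)&(P[...,2]<.1)&(P[...,0]>.55)&(P[...,0]<.63)&(abs(P[...,1]+.09)<.08)
for x0 in np.arange(.555,.62,.01):
    q=P[w&(abs(P[...,0]-x0)<.005)]
    if len(q)>3: print(round(x0,3),len(q),'y',np.round([q[:,1].min(),np.median(q[:,1]),q[:,1].max()],4),'z',np.round([q[:,2].min(),q[:,2].max()],4))
plan_to([.5046,-.0663,.098],84.02)
E
```

```text
0.555 7 y [-0.1025 -0.1007 -0.0978] z [0.0724 0.0756]
0.565 10 y [-0.1066 -0.1041 -0.1015] z [0.0717 0.0788]
0.575 10 y [-0.1067 -0.1059 -0.104 ] z [0.0725 0.0787]
0.585 9 y [-0.1086 -0.1072 -0.1054] z [0.0727 0.0791]
0.595 24 y [-0.1116 -0.1087 -0.1058] z [0.0728 0.0872]
t 20.6 tcp [ 0.505  -0.0672  0.1272] x [ 0.  0. -1.] zheading 84.02 open 0.485 F [ 0.78 -0.32 -0.49] q7 1.44
d tool mm [29.2  0.5  0.9]
spin deg 0.0
```

View pics/s14.png

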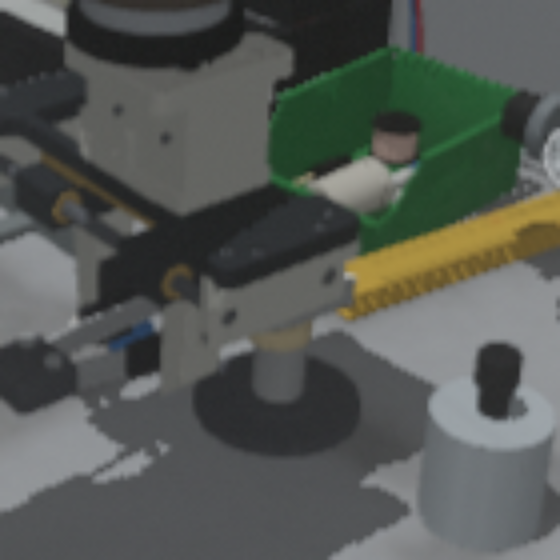

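{"api": "apply_moves", "payload": {
  "plan": [
    [[4,0,0],0],
    [[7,0,0],0],
    [[7,0,0],0],
    [[5,0,0],0],
    [[4,0,0],0],
    [[2,0,0],0],
    [[0,0,0],0],
    [[0,0,0],0]
  ]
}}

```text
t: 21.4
ee_pos: [0.5049, -0.0673, 0.0982]
ee_rot: [-1.132, 1.257, 1.132]
contact_force: [-0.8, 0.0, 0.0]
opening: 0.487
```

```bash
python3 - <<'E'
from h import *
k=K('scene');im,d=manip.get_image('scene'); save('s15.png',cv2.resize(im[150:290,310:450],None,fx=4,fy=4))
P=cloud('scene',d,k)
w=(d>0)&(P[...,2]>.03)&(P[...,2]<.07)&(P[...,0]>.55)&(P[...,0]<.63)&(abs(P[...,1]+.09)<.08)
for x0 in np.arange(.555,.62,.01):
    q=P[w&(abs(P[...,0]-x0)<.005)]
    if len(q)>3: print(round(x0,3),len(q),'y',np.round([q[:,1].min(),np.median(q[:,1]),q[:,1].max()],4),'z',np.round([q[:,2].min(),q[:,2].max()],4))
plan_to([.5046,-.0663,.098],84.02)
k=K('wrist');im,d=manip.get_image('wrist'); save('w15.png',im)
P=cloud('wrist',d,k)
m=(P[...,2]>.05)&(P[...,2]<.075)&(P[...,0]<.46)&(abs(P[...,1]+.06)<.03); q=P[m]
print(len(q),np.round(q.min(0),4),np.round(q.max(0),4),np.polyfit(q[:,0],q[:,2],1))
E
```

```text
0.585 5 y [-0.1696 -0.108  -0.1051] z [0.0425 0.0595]
0.595 19 y [-0.1696 -0.1093 -0.1071] z [0.043  0.0588]
0.605 5 y [-0.1099 -0.1085 -0.1083] z [0.0451 0.0575]
t 21.45 tcp [ 0.505  -0.0673  0.0984] x [ 0. -0. -1.] zheading 84.02 open 0.489 F [-0.57  0.15 -0.27] q7 1.43
d tool mm [0.4 0.5 1. ]
spin deg 0.0
5449 [ 0.4229 -0.0784  0.0505] [ 0.46   -0.0423  0.0651] [0.00437094 0.05884006]
```

View pics/s15.png

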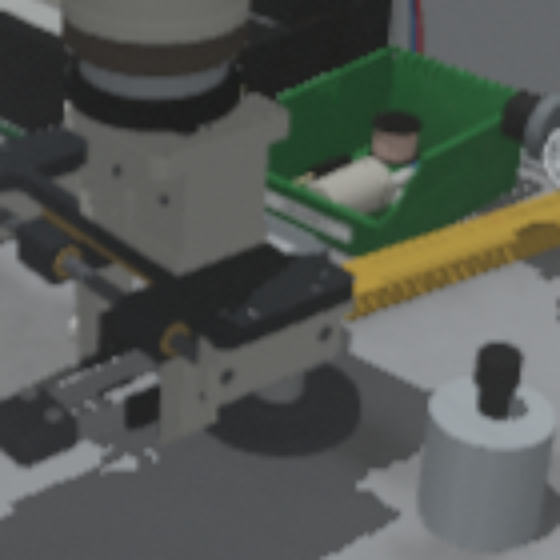

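View pics/w15.png

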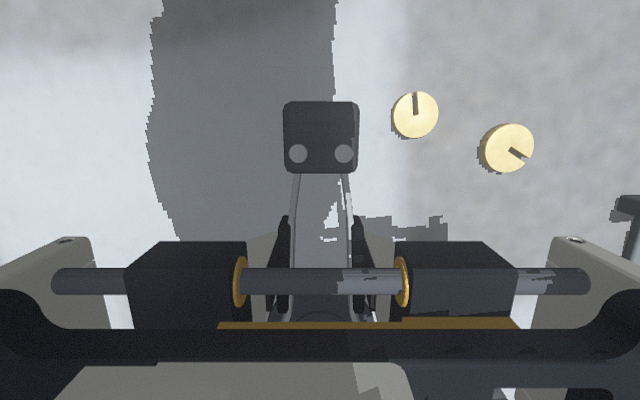

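{"api": "apply_moves", "payload": {
  "plan": [
    [[0,0,0],0],
    [[0,0,0],0],
    [[0,0,0],0],
    [[0,0,0],0]
  ],
  "jaw": 43,
  "squeeze": 35
}}

```text
t: 21.9
ee_pos: [0.5048, -0.0673, 0.0983]
ee_rot: [-1.132, 1.257, 1.132]
contact_force: [0.8, -0.3, -0.5]
opening: 0.429
```

{"api": "apply_moves", "payload": {
  "plan": [
    [[0,0,0],0],
    [[0,0,0],0],
    [[0,0,0],0],
    [[0,0,0],0],
    [[0,0,0],0],
    [[0,0,0],0],
    [[0,0,0],0],
    [[0,0,0],0]
  ],
  "jaw": 25,
  "squeeze": 35
}}

```text
t: 22.7
ee_pos: [0.5049, -0.0673, 0.0982]
ee_rot: [-1.132, 1.257, 1.132]
contact_force: [-0.0, -0.3, -1.3]
opening: 0.408
```

```bash
python3 - <<'E'
from h import *
plan_to()
k=K('scene');im,d=manip.get_image('scene'); save('s16.png',cv2.resize(im[150:290,310:450],None,fx=4,fy=4))
E
```

```text
t 22.7 tcp [ 0.5049 -0.0673  0.0982] x [ 0.  0. -1.] zheading 84.02 open 0.408 F [-0.02 -0.28 -1.3 ] q7 1.43
```

View pics/s16.png

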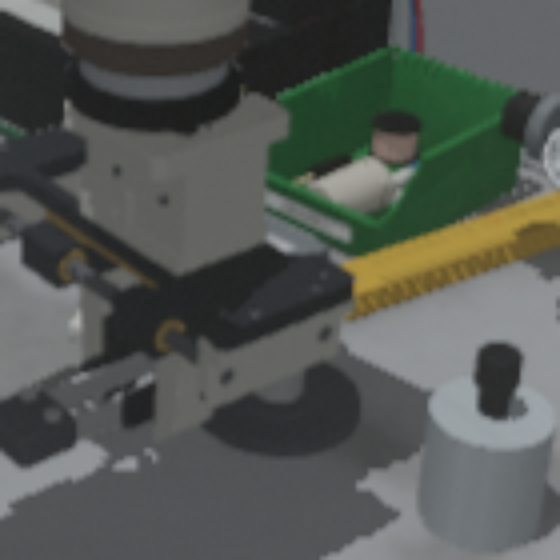

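{"api": "apply_moves", "payload": {
  "plan": [
    [[-1,0,0],0],
    [[-3,0,0],0],
    [[-5,0,0],0],
    [[-7,0,0],0],
    [[-9,0,0],0],
    [[-10,0,0],0],
    [[-10,0,0],0],
    [[-10,0,0],0],
    [[-10,0,0],0],
    [[-10,0,0],0],
    [[-10,0,0],0],
    [[-8,0,0],0],
    [[-5,0,0],0],
    [[-3,0,0],0],
    [[-1,0,0],0],
    [[0,0,0],0],
    [[0,0,0],0],
    [[0,0,0],0],
    [[0,0,0],0]
  ]
}}

```text
t: 24.65
ee_pos: [0.5046, -0.0673, 0.1999]
ee_rot: [-1.132, 1.257, 1.132]
contact_force: [0.4, -0.0, -1.1]
opening: 0.408
```

```bash
python3 - <<'E'
from h import *
plan_to()
k=K('scene');im,d=manip.get_image('scene'); save('s17.png',cv2.resize(im[130:290,290:450],None,fx=3.7,fy=3.7))
P=cloud('scene',d,k)
w=(d>0)&(P[...,2]>.1)&(P[...,2]<.17)&(P[...,0]>.55)&(P[...,0]<.63)&(abs(P[...,1]+.09)<.05)
for x0 in np.arange(.555,.62,.01):
    q=P[w&(abs(P[...,0]-x0)<.005)]
    if len(q)>3: print(round(x0,3),len(q),'y',np.round([q[:,1].min(),np.median(q[:,1]),q[:,1].max()],4),'z',np.round([q[:,2].min(),q[:,2].max()],4))
kt=K('top');im,d=manip.get_image('top'); circ('top',im,d,kt,(.596,-.194),[(.085,.1),(.05,.064)],w=.05); save('t17.png',cv2.resize(im[140:260,220:460],None,fx=3.3,fy=3.3))
circ('top',im,d,kt,(.5875,-.0755),[(.13,.17),(.04,.05)],w=.05)
plan_to()
E
```

```text
t 24.65 tcp [ 0.5046 -0.0673  0.1999] x [-0.001  0.    -1.   ] zheading 84.02 open 0.408 F [ 0.4  -0.   -1.14] q7 1.47
0.555 22 y [-0.0967 -0.094  -0.0908] z [0.1446 0.1549]
0.565 21 y [-0.0994 -0.0977 -0.0954] z [0.1463 0.1546]
0.575 18 y [-0.1006 -0.0985 -0.0975] z [0.1463 0.1552]
0.585 21 y [-0.1022 -0.0999 -0.0981] z [0.146  0.1552]
0.595 18 y [-0.102  -0.1008 -0.0993] z [0.1457 0.1549]
0.605 4 y [-0.1012 -0.1006 -0.1006] z [0.1469 0.1544]
0.085 none
0.05 none
0.13 px 371.5 176.0 r 3.0 world [ 0.5997 -0.0552  0.1573] R 0.0063
0.04 none
t 24.75 tcp [ 0.5048 -0.0672  0.2   ] x [-0.  0. -1.] zheading 84.02 open 0.403 F [-0.39 -0.52 -1.4 ] q7 1.47
```

View pics/s17.png

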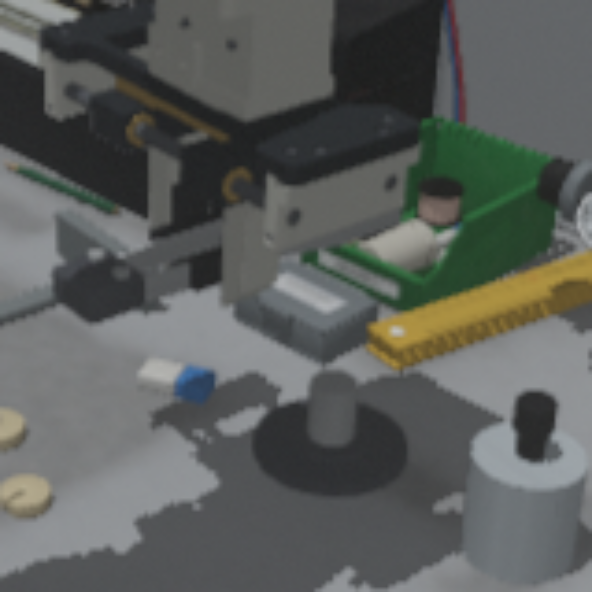

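View pics/t17.png

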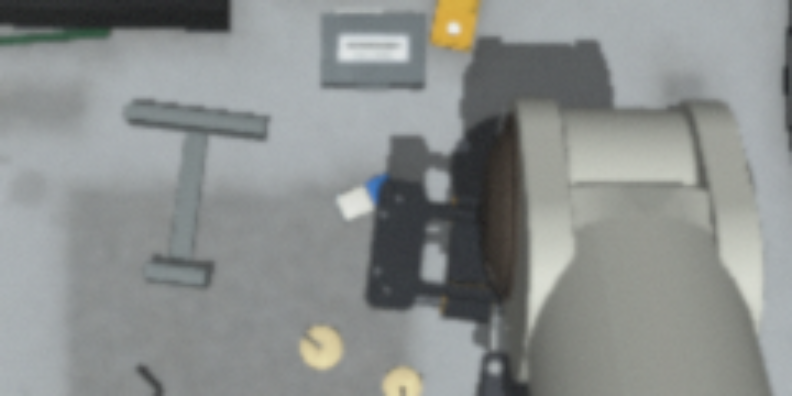

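```bash
python3 - <<'E'
from h import *
s=manip.sense(); print(np.round(s['qd'],3),s['opening'],s['t']); print(manip.job_done())
E
```

```text
[ 0.    -0.002  0.002 -0.001  0.002 -0.001  0.003] 0.4030950891954767 24.75
the job is handed in; nothing more can be done
None
```

I set the cover down upright on the free table, about 0.12 m from the stand. I then took the tongs from their rest, closed them on the brass weight, lifted it about 10 cm and handed the job in at 24.75 s with the arm still.

**What the last checks showed:**
- **Grip:** the fingers were 37.5 mm apart (38 mm is expected with the jaws shut on the weight) and did not move during the lift.
- **Load:** the wrist force read 1.1 to 1.4 N downward, which fits the tongs plus the weight.
- **Height:** the jaws measured 145–155 mm above the table, so the weight's underside is at roughly 145 mm.
- **Scene picture:** the column was empty, nothing lay on the stand's foot, and the cover stood upright. The bystanders in view looked where they had been, but I did not measure their positions again.

**What failed or disagreed:**
- **Weight not seen directly:** the gripper hid it in the last pictures, so I take it to be in the jaws from the grip, the load and the empty column.
- **Cover position:** the last check from the top camera found nothing because the arm was in the way. The scene picture and an earlier top measurement, at about x = 0.596, y = -0.193, stand in its place.
- **First wrist measurement of the stand:** two readings of the stand's y position from this picture were about 12 mm apart because the arm was still settling. I measured again, and the wrist and top cameras then agreed to about 1 mm.
- **Putting the cover down:** it pressed on the table with about 23 N for a moment before I eased off and let go.

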